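Clamp a brass blank in the chasing press

ROBOT

A 6-joint arm with a two-finger parallel gripper is mounted at the origin on the work surface. World frame = base frame: x ahead of the robot, y to its left, z up, the work surface at z = 0. Lengths are in m, angles in rad, forces in N, time in s.
With the tool pointing down it reaches from about 0.3 to 0.95 m from the base axis. Payload 3.1 kg.
Tool frame: the origin (TCP) lies at the very end of the fingers, on their centre line; the grasp point (between the pads) lies 19 mm behind it; z points along the fingers, y is the line along which they close (so a half turn about z gives the same grasp; the last joint's range is limited). The gripper opens to 85 mm and grips with 20 to 120 N. Pads are 22 mm wide; open, the fingers measure 114 mm over their backs; the gripper's body (76 mm by 85 mm) begins 54 mm behind the grasp point. The pads swing forward as they close: fully open they stand 13 mm farther back than shut.
Start: joints at [-1.377, 0.308, 1.634, -0, 1.2, -0.07], TCP at [0.163, -0.603, 0.231] pointing down, gripper open.
Joint ranges: [-3.06, 3.06], [-0.79, 1.96], [0.05, 2.63], [-1.19, 4.34], [0.05, 2.64], [-2.94, 2.94]. Speed limits (rad/s): [2.79, 2.79, 3.14, 3.14, 3.14, 3.14].

INTERFACE

Orientations are given as [roll, pitch, yaw] about the fixed x, y, z axes, in that order (R = Rz(yaw) Ry(pitch) Rx(roll)).
In Python, from cell import * gives the robot as it stands.
- The arm moves only by the tool step_arm, never from a script. Its argument "series" is a list of rows, each an object with "grip": the opening, from 0 (shut) to 1 (fully open); "xyz": the shift along the world's x, y, z in cm, a list of three; "spin": the turn about the world's z in rad. In form: [{"grip": grip, "xyz": [tx, ty, tz], "spin": spin}, ...]. A call has 1 to 12 rows; each row shifts and turns the commanded pose from where the row before left it; what a row does not reach is not made up. A row lasts 1/8 s, in which the tool goes at most 62.5 mm and 10.7 degrees, less where a joint would pass 70% of its speed; a pose out of reach is approached as far as the arm can. A call with a gripper value outside its range is refused whole. The fingers move at their own pace and stop on an object; "grip_force" is the grip in N (left out, the last holds). Time passes only in rows, so rows that do not move let the fingers close. It gives the time, the measured TCP pose, the force, the opening and the grip force at its end, in the units of the state.
- get_state(): the state, without advancing time (a new reading comes with each control period).
- read_camera(name): name is "scene" or "side" or "wrist"; returns the picture (384x512x3 uint8, red, green, blue); there is no depth.
- get_calibration(name): a dict with "fx", "fy", "cx", "cy" (pixels), "k1" (the pictures are not rectified: a ray, as slopes to the right and down, at radius r is drawn at 1 + k1 r^2 times it, then the intrinsics apply), "xyz" and "attitude" of the camera in the world. Camera axes: x right, y up, looking along -z (the intrinsics and any distortion apply to the point x, -y, -z); pixel columns grow to the right and rows downward; lengths in m; the calibration is good to about 2 mm. A picture is of the moment at which its call begins: read the wrist's pose just before it. get_calibration takes no time and is no camera call; for the wrist camera it gives the pose at the moment of the call.
- close_job(): hands the job in; it is judged then, once.
Trained networks look in the newest picture that a camera, given by its name, has taken for a name from the list of things; names that differ only in an ending like _2 or _b are one class to them, and where a whole thing is asked for, a point or a joint stands for the part that bears it (a point fixed in the world has none). Each returns a list of dicts, best first, with "p" (0 to 1); they miss things now and then, are a little off and sometimes report something else, mostly with a low value. They report only what shows in the picture. A call takes as long as a camera call. They do not tell look-alikes from the thing itself.
- find_in(name, camera): "bbox" ([left, top, right, bottom] in pixels, round what is visible of it).
- regions_of(name, camera): "region" (384x512 bool, what is visible of it) and "bbox" ([left, top, right, bottom] in pixels, round what is visible of it).
The state is a dict: "time_s": time; "joints": joint angles; "joint_velocities": joint speeds; "joint_efforts": joint torques, N m; "tool_pos": TCP position; "tool_rot": TCP orientation; "ft_force": force on the tool from outside, world axes, zero at the start; "torque": the same for the moment, N m; "finger_gap": finger opening in m; "grip_force": force on a finger pad.
Only numpy, scipy, OpenCV 4.12 (cv2) and the standard library are available. Lean on these libraries where they do the work, as an engineer would, in place of code of your own. Each camera call takes 0.05 s, during which the arm holds its last target. There are 200 camera calls.

TASK

Draw the tallest brass plate straight up out of the slotted rack, lean it on the sloping wooden rest and let go so that you can take it again by its long sides, then lay it flat and fully home in the pocket of the press bed. Only then throw the press lever, springing it sideways out of its parking bay, along the gate and into the notch that the arrow-shaped marker points at, so the clamp dog slides over the plate's end; leave it sprung fully into that notch. Leave the other plates and everything lying about the bench where they are.

Things in the scene. Friction and masses are not known exactly. Their poses are not given: they have to be found in the camera images.
- plate: Tallest brass plate, 58 wide x 8 thick x 110 mm tall, a plain rectangular slab of about 0.4 kg; at the start upright in one of the rack's three slots. Origin: middle of its lower 58 x 8 mm edge face. x along its width, y its thickness, z its height (up at the start). Either way up or round will do.
- plate_mid (a point): Centre of the tallest plate's volume, 55 mm from its origin along its z.
- rack: Fixed dark wooden slotted rack, 84 (x) x 134 (y) x 55 mm tall; origin: centre of underside, z up. Three slots run along its x, at y = -38, 0 and +38 mm, each 10.5 mm wide with its floor 10 mm above the table, so the tallest plate's top edge is 120 mm above the table. Slot ends are closed by strips up to 40 mm above the table.
- short_plate: Bystander: brass plate 58 x 8 x 85 mm tall, standing in another slot of the rack (top 95 mm above the table). Origin: middle of its lower edge face. Stays there.
- slim_plate: Bystander: brass plate 38 x 8 x 90 mm tall, standing in another slot of the rack (top 100 mm above the table). Origin: middle of its lower edge face. Stays there.
- rest: Fixed wooden rest (small easel), base 90 (x) x 125 (y) mm; origin: centre of underside, z up. Its slope faces +y and leans back to -y, 48 degrees off vertical: a slab 36 wide, 100 long, 12 mm thick, open at both sides. At its foot a 70 mm wide ledge stands 28 mm out square to the slope: a V trough for a plate's end edge. A plate set in it leaning slightly back falls onto the slope when let go.
- rest_foot (a point): Bottom of the V trough of the rest, mid-width, 40 mm above the table, at (0, 40, 40) mm in the rest's frame. Axes as the rest's.
- rest_mid (a point): Where the centre of the tallest plate is when it leans on the rest, an end edge down in the trough and centred in width. Axes as the rest's.
- press: Small bench press, fixed. Origin: on the table under the centre of its bed, z up. Bed along its y; its green lever housing, 215 (x) x 70 (y) x 115 mm tall, is centred at y = +170 mm. Green foot plate 130 wide, 12 mm thick, y from -76 to +209 mm.
- bed (a point): Centre of the bed's top, 55 mm above the table; axes as the press's. The plate lies with its length along y. Pocket: 7 mm high strips, end stops with inner faces at y = +-58 mm, side strips with inner faces at x = +-32 mm, only at 36 to 62 mm from the centre. Its middle 68 mm is only 36 mm wide and free at both sides (43 mm deep): room for fingers holding the plate across its width.
- dog (a joint): Clamp dog, a steel block with a 26 mm wide overhanging lip 11 mm above the bed, sliding along the press's y and driven by the lever; value in m, positive towards +y (open). Parked it stands about 8 to 12 mm clear of the plate's +y end; in the notches its lip overlaps the plate by about 4, 16 or 27 mm without pressing on it.
- swing (a joint): Lever swing, rad: turns about the press's y axis through lever_pivot. 0 = upright, positive leans to the press's +x. Parking bay: -0.55 to -0.43; the three notches lie at about -0.13, +0.18 and +0.46. Stiff enough to stay where it is left; 1 to 2 N at the knob.
- side (a joint): Lever sideways tilt, rad, carried by the swing: 0 = sprung fully over to the press's +y (in the bay or a notch), positive = pulled towards the press's -y, up to 0.22. A spring pushes it back to 0 (2 to 4 N at the knob). Over about 0.15 the shaft is clear of the gate's teeth and can swing along.
- lever_pivot (a point): Crossing of the two lever axes, inside the housing: (0, 170, 20) mm in the press's frame. Axes as the press's.
- lever_neck (a point): Point on the 10 mm thick lever shaft, 110 mm from the pivot, at the height of the gate. z along the lever.
- lever_knob (a point): Centre of the black ball knob, 32 mm across, 170 mm from the pivot, 165 to 190 mm above the table; z along the lever. Below it is the gate, a 5 mm steel plate, top 132 mm above the table: a wide bay at the press's -x end and three 18 mm wide notches at x = -14, +20 and +54 mm in the press's frame, all open to the press's -y, with 20 mm long teeth between.
- pointer: Dark steel arrow-shaped marker, 26 wide x 29 long x 6 mm high, on the steel bar behind the gate, pointing along the press's -y at the wanted notch (round studs mark the other two). Origin: centre of its underside, 22 mm behind the notch; axes as the press's.
- marked_notch (a point): Point where lever_neck is when the lever sits in the wanted notch: seat centre of that notch, 130 mm above the table. Axes as the press's.
- graver: Bystander: wooden-handled graver (like a screwdriver), 170 mm long, lying along its x between robot and rest. Origin: centre of its underside.
- oil: Bystander: oil bottle, 48 mm across, 140 mm tall, near the rest. Origin: centre of its underside.
- tin: Bystander: steel tin, 64 mm across, 75 mm tall, near the rack. Origin: centre of its underside.
- dish: Bystander: copper dish, 84 mm across, 40 mm tall, near the press. Origin: centre of its underside.
- doming_block: Bystander: turned steel block, 56 mm across, 50 mm tall, near the press. Origin: centre of its underside.
There are look-alikes about, which are no part of the job. What is shaped like the plate but black is not meant. Leave any blue look-alike of the rack alone.

How it is judged:
By the outcome, as a careful person would: the job done as asked, in the order asked, and still so for the second after the job is handed in, with the robot touching nothing.
It also fails if it takes over 72 s, if anything falls off the work surface, if the arm or the gripper's body presses on something with over 40 N, if the wrist force passes 120 N, or if a joint passes its speed limit or range.

## Working session

There is one attempt and no reset: what is moved stays moved. The work goes in short steps, Python scripts to look and compute and a tool call to move; the robot and the scene stay as the last step left them, time stands still between calls to the robot, and variables do not carry over. Pictures are saved under pics/ and viewed, at most 10 in all, crops included, and the job is handed in when it is done.

Besides the shell and the picture viewer there is one more tool, called as name([rows], argument=value, ...), one row to a line, values as JSON. step_arm: Moves the arm, as the interface text tells. Its arguments: {"type":"object","properties":{"series":{"type":"array"},"grip_force":{"type":"number"}},"required":["series"]}

```bash
mkdir -p pics
cat > h.py <<'E'
from cell import *
import numpy as np, cv2
from scipy.spatial.transform import Rotation as R
def ray(cam,uv,c=None):
    c=c or get_calibration(cam)
    xd=(uv[0]-c['cx'])/c['fx'];yd=(uv[1]-c['cy'])/c['fy']
    x,y=xd,yd
    for _ in range(20):
        r2=x*x+y*y;x=xd/(1+c['k1']*r2);y=yd/(1+c['k1']*r2)
    M=att(c);d=M@np.array([x,-y,-1.]);return np.array(c['xyz']),d
def att(c):
    a=np.array(c['attitude'])
    if a.shape==(3,3):return a
    return R.from_euler('xyz',a).as_matrix() if a.size==3 else R.from_quat(a).as_matrix()
def onz(cam,uv,z,c=None):
    o,d=ray(cam,uv,c);return o+d*(z-o[2])/d[2]
def proj(cam,p,c=None):
    c=c or get_calibration(cam)
    q=att(c).T@(np.array(p)-np.array(c['xyz']));x=q[0]/-q[2];y=-q[1]/-q[2];f=1+c['k1']*(x*x+y*y)
    return np.array([c['cx']+c['fx']*x*f,c['cy']+c['fy']*y*f])
def shot(cam,name):
    im=read_camera(cam);cv2.imwrite('pics/'+name+'.png',im[:,:,::-1]);return im
E
python3 - <<'E'
from h import *
for c in ['scene','side','wrist']: print(c,get_calibration(c))
a=shot('scene','s0');b=shot('side','d0')
for cam in ['scene','side']:
    for n in ['plate','rack','short_plate','slim_plate','rest','press','lever_knob','pointer','dog','graver','oil','tin','dish','doming_block']:
        print(cam,n,[(np.round(x['bbox']).astype(int).tolist(),round(x['p'],2)) for x in find_in(n,cam)][:4])
E
```

```text
scene {'fx': 414.8029662139541, 'fy': 414.8029662139541, 'cx': 252.67086316009124, 'cy': 186.33156123733087, 'k1': -0.03989495658253518, 'xyz': array([1.11693732, 0.54268108, 0.69670745]), 'attitude': array([ 1.01118232e+00, -2.01727298e-03,  2.29014178e+00])}
side {'fx': 431.36685136652903, 'fy': 431.36685136652903, 'cx': 248.65086894667448, 'cy': 193.2090067315623, 'k1': -0.02465110111021251, 'xyz': array([-0.23992185,  0.73399557,  0.84328805]), 'attitude': array([ 0.9701191 , -0.00857499, -2.40183627])}
wrist {'fx': 324.6409839127014, 'fy': 324.6409839127014, 'cx': 256.46313930793906, 'cy': 190.4773400008629, 'k1': -0.021060802243145132, 'xyz': array([ 0.23932063, -0.58269375,  0.37321335]), 'attitude': array([-0.31257946,  0.00254705, -1.30702343])}
scene plate [([184, 153, 202, 187], 0.73), ([121, 196, 146, 228], 0.51)]
scene rack [([217, 147, 263, 180], 0.97), ([139, 182, 189, 214], 0.57), ([214, 186, 264, 245], 0.38)]
scene short_plate [([165, 175, 183, 197], 0.49), ([358, 235, 383, 265], 0.48)]
scene slim_plate []
scene rest [([215, 186, 263, 241], 0.57)]
scene press [([237,
[... 434 characters left out ...]
8, 246], 0.42)]
side rack [([269, 164, 313, 195], 0.77), ([218, 170, 236, 216], 0.56), ([337, 223, 366, 237], 0.55)]
side short_plate [([278, 165, 293, 182], 0.68)]
side slim_plate [([103, 210, 226, 291], 0.66)]
side rest [([236, 188, 282, 234], 0.58)]
side press [([107, 212, 226, 289], 0.71)]
side lever_knob [([139, 230, 157, 245], 0.45), ([235, 186, 280, 236], 0.21)]
side pointer []
side dog [([155, 227, 171, 242], 0.58)]
side graver [([237, 186, 282, 236], 0.73), ([275, 205, 315, 230], 0.69)]
side oil [([219, 168, 235, 215], 0.75), ([286, 152, 301, 175], 0.41)]
side tin [([254, 149, 278, 178], 0.64)]
side dish [([151, 203, 176, 223], 0.71)]
side doming_block [([198, 251, 219, 278], 0.87)]
```

```bash
python3 -c "
import cv2
for n in 's0','d0':
    a=cv2.imread(f'pics/{n}.png');cv2.imwrite(f'pics/{n}b.png',cv2.resize(a,(800,600),interpolation=2))"
```

```text
(no output)
```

View pics/s0b.png

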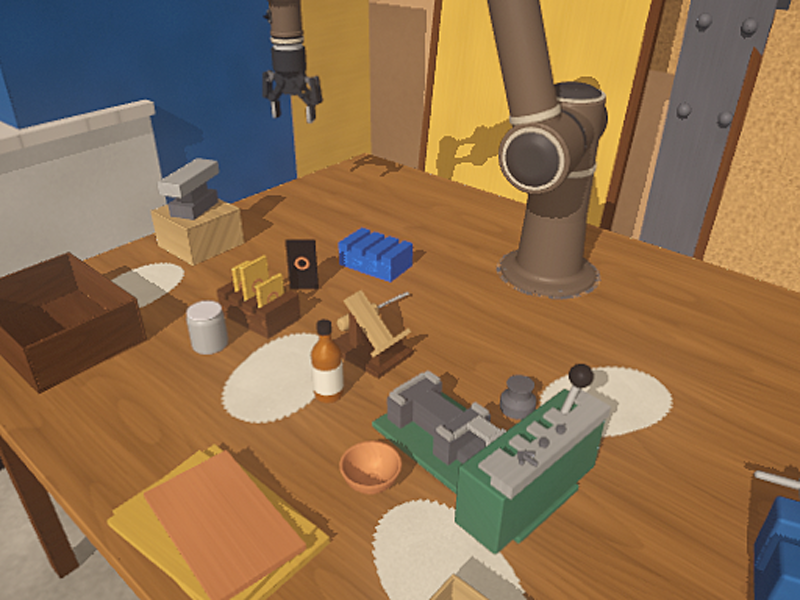

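View pics/d0b.png

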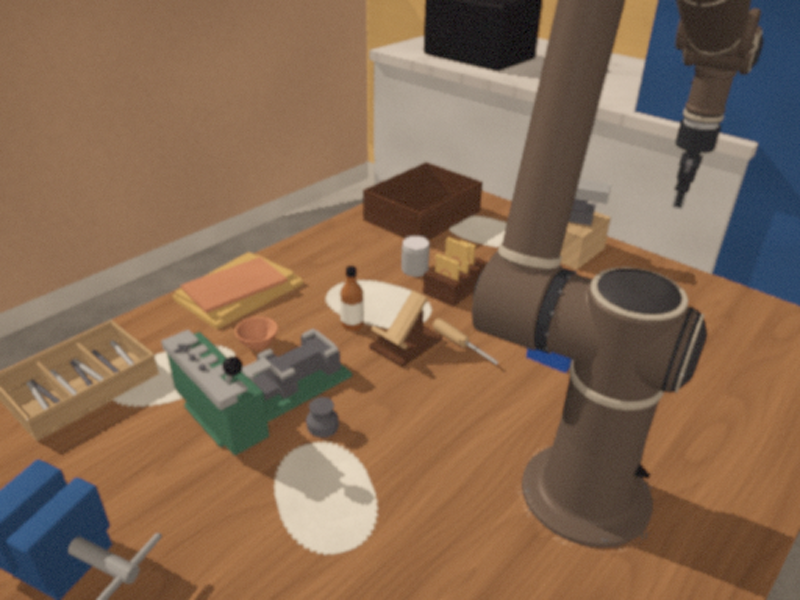

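The scene view shows the brown rack with three brass plates near (165,190) in original pixels. The rest is at (240,210) and the press at (310,290). The arrow marker is at (337,290), at the end away from the knob (372,240). The side view agrees.

Run:
```python
from h import *
k=1/1.5625
pts={'rack_c':(258,297,.055),'rack_left':(220,290,.055),'rack_right':(298,297,.05),'restbase':(388,368,0.0),'rest_sl_top':(362,300,.10),'rest_sl_bot':(380,350,.045),'bed':(440,415,.055),'house_top':(545,440,.13),'knob':(581,376,.178),'ptr':(527,457,.135),'gate-x end':(605,400,.132),'gate+x end':(512,495,.132),'foot -y':(390,425,.012)}
for n,(u,v,z) in pts.items(): print('scene',n,onz('scene',(u*k,v*k),z).round(3))
pts={'rack_c':(455,280,.055),'rest_top':(415,300,.1),'rest_bot':(393,340,.045),'restbase':(405,348,0),'bed':(295,365,.055),'knob':(233,366,.178)}
for n,(u,v,z) in pts.items(): print('side',n,onz('side',(u*k,v*k),z).round(3))
c=get_calibration('wrist');s=get_state();T=R.from_euler('xyz',s['tool_rot']).as_matrix()
print('cam in tool',T.T@(np.array(c['xyz'])-s['tool_pos']),(T.T@att(c)).round(3),s['tool_rot'],s['ft_force'])
```

```text
scene rack_c [ 0.527 -0.307  0.055]
scene rack_left [ 0.559 -0.38   0.055]
scene rack_right [ 0.473 -0.258  0.05 ]
scene restbase [ 0.473 -0.035  0.   ]
scene rest_sl_top [ 0.458 -0.107  0.1  ]
scene rest_sl_bot [ 0.488 -0.039  0.045]
scene bed [0.554 0.137 0.055]
scene house_top [0.571 0.307 0.13 ]
scene knob [0.49  0.305 0.178]
scene ptr [0.613 0.308 0.135]
scene gate-x end [0.458 0.33  0.132]
scene gate+x end [0.67  0.324 0.132]
scene foot -y [0.583 0.067 0.012]
side rack_c [ 0.482 -0.282  0.055]
side rest_top [ 0.453 -0.112  0.1  ]
side rest_bot [ 0.446 -0.041  0.045]
side restbase [ 0.45  -0.081 -0.   ]
side bed [0.518 0.146 0.055]
side knob [0.467 0.304 0.178]
cam in tool [ 0.07911218  0.00043352 -0.14316127] [[ 0.     0.951  0.308]
 [ 1.    -0.     0.   ]
 [ 0.     0.308 -0.951]] [-3.14158172e+00 -9.50182339e-06  2.63765700e-01] [-0.45389902 -0.89932898  0.06758555]
```

step_arm([
  {"grip": 1, "xyz": [4, 3.8, 0.8], "spin": 0},
  {"grip": 1, "xyz": [4, 3.8, 0.8], "spin": 0},
  {"grip": 1, "xyz": [4, 3.8, 0.8], "spin": 0},
  {"grip": 1, "xyz": [4, 3.8, 0.6], "spin": 0},
  {"grip": 1, "xyz": [4, 3.8, 0], "spin": 0},
  {"grip": 1, "xyz": [4, 3.8, 0], "spin": 0},
  {"grip": 1, "xyz": [4, 3.8, 0], "spin": 0},
  {"grip": 1, "xyz": [4, 3.4, 0], "spin": 0},
  {"grip": 1, "xyz": [0, 0, 0], "spin": 0},
])

```text
time_s: 2.62
tool_pos: [0.4854, -0.3008, 0.2614]
tool_rot: [-3.142, -0.001, 0.269]
ft_force: [-0.3, -0.9, -0.1]
finger_gap: 0.0857
grip_force: 0.0
```

Run:
```python
from h import *
import json
print(get_state()['tool_pos'],get_state()['time_s'])
c=get_calibration('wrist');a=shot('wrist','w1');cv2.imwrite('pics/w1b.png',cv2.resize(a[:,:,::-1],(800,600),interpolation=2))
json.dump({k:(v.tolist() if hasattr(v,'tolist') else v) for k,v in c.items()},open('w1.json','w'))
```

```text
[ 0.4853666  -0.30082233  0.26144918] 2.625
```

View pics/w1b.png

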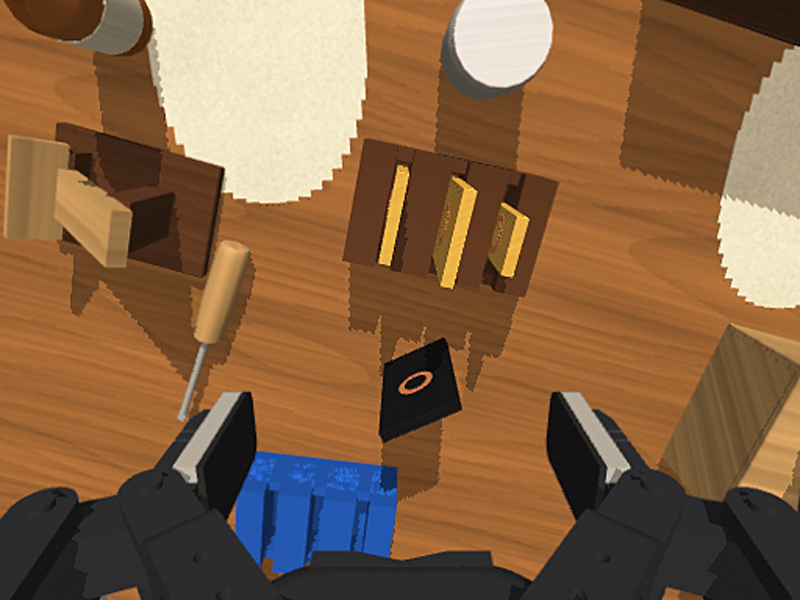

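Middle plate in the dark rack stands highest: top face runs from about (470,183) to (450,287) in the 800-wide view. The left plate is the short one and the right one the slim one. The rest is at (110,200).

```bash
cat >> h.py <<'E'
import json
def sv(c,f): json.dump({k:(v.tolist() if hasattr(v,'tolist') else v) for k,v in c.items()},open(f,'w'))
def pr(f,pts,k=1/1.5625):
    c=json.load(open(f))
    for n,(u,v,z) in pts.items(): print(n,onz('wrist',(u*k,v*k),z,c).round(4))
E
python3 - <<'E'
from h import *
pr('w1.json',{'rA':(365,138,.055),'rB':(558,181,.055),'rC':(524,297,.055),'rD':(344,262,.055),
'pTop':(470,184,.12),'pBot':(449,287,.12),'Ltop':(402,166,.095),'Lbot':(385,264,.095),'Rtop':(522,214,.1),'Rbot':(511,277,.1),
'base A':(60,124,.0),'base B':(222,167,0),'base C':(206,277,0),
})
im=cv2.imread('pics/w1.png')
cv2.imwrite('pics/w1c.png',cv2.resize(im[80:200,0:380],(0,0),fx=2,fy=2) if 0 else np.hstack([cv2.resize(im[95:200,205:365],(800,525),interpolation=2)]))
E
```

```text
rA [ 0.5532 -0.258   0.055 ]
rB [ 0.5611 -0.3906  0.055 ]
rC [ 0.4772 -0.3961  0.055 ]
rD [ 0.4679 -0.2643  0.055 ]
pTop [ 0.5467 -0.3238  0.12  ]
pBot [ 0.487  -0.3301  0.12  ]
Ltop [ 0.5446 -0.2856  0.095 ]
Lbot [ 0.4842 -0.2913  0.095 ]
Rtop [ 0.5371 -0.3624  0.1   ]
Rbot [ 0.4982 -0.3689  0.1   ]
base A [ 0.501 -0.027  0.   ]
base B [ 0.5018 -0.1526  0.    ]
base C [ 0.4103 -0.1542  0.    ]
```

View pics/w1c.png

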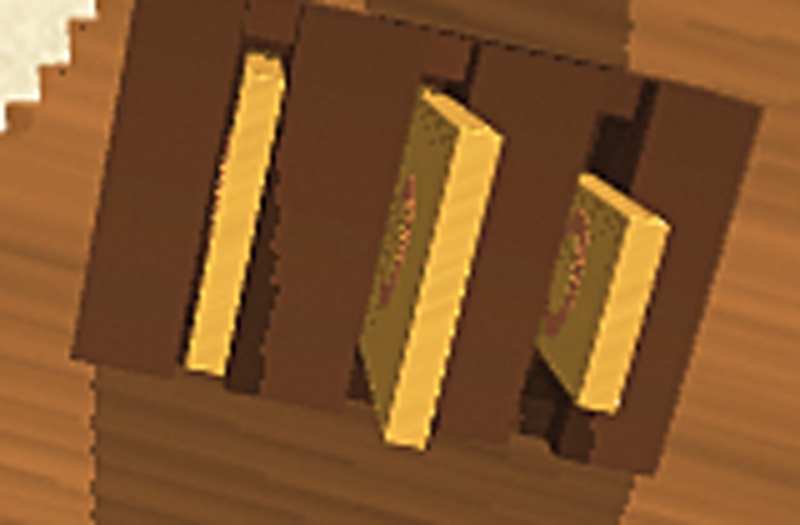

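step_arm([
  {"grip": 0.36, "xyz": [1.5, -1.3, -3], "spin": -0.1},
  {"grip": 0.36, "xyz": [1.5, -1.3, -4], "spin": -0.1},
  {"grip": 0.36, "xyz": [0, 0, -3], "spin": -0.003},
  {"grip": 0.36, "xyz": [0, 0, -2], "spin": 0},
  {"grip": 0.36, "xyz": [0, 0, 0], "spin": 0},
  {"grip": 0.36, "xyz": [0, 0, 0], "spin": 0},
], grip_force=60)

```text
time_s: 3.42
tool_pos: [0.5135, -0.3303, 0.1427]
tool_rot: [3.14, -0.002, 0.06]
ft_force: [-0.1, -0.1, 0.2]
finger_gap: 0.0304
grip_force: 0.0
```

Run:
```python
from h import *
s=get_state();print(s['tool_pos'],s['joints'],s['finger_gap'])
c=get_calibration('wrist');a=shot('wrist','w2');sv(c,'w2.json')
# brass top face: bright yellow
h=cv2.cvtColor(a,cv2.COLOR_RGB2HSV);m=((h[...,0]>15)&(h[...,0]<28)&(h[...,1]>140)&(h[...,2]>190)).astype(np.uint8)
n,l,st,ce=cv2.connectedComponentsWithStats(m)
for i in range(1,n):
    if st[i,4]>150:
        r=cv2.minAreaRect(np.argwhere(l==i)[:,::-1].astype(np.float32));b=cv2.boxPoints(r);print(st[i],[onz('wrist',p,.12,c).round(4)[:2] for p in b],onz('wrist',r[0],.12,c).round(4))
```

```text
[ 0.51345932 -0.33030968  0.14266722] [-6.42904566e-01  3.74178516e-01  1.73872748e+00 -1.30527117e-04
  1.02632434e+00  8.67592064e-01] 0.030430388296241482
[ 242  151   15  125 1642] [array([ 0.5599, -0.32  ]), array([ 0.5604, -0.3271]), array([ 0.487 , -0.3324]), array([ 0.4864, -0.3244])] [ 0.5258 -0.3258  0.12  ]
[ 181  152   25  103 1182] [array([ 0.4986, -0.2842]), array([ 0.5586, -0.2897]), array([ 0.5583, -0.3014]), array([ 0.4982, -0.297 ])] [ 0.53   -0.2932  0.12  ]
[296 163  24  83 965] [array([ 0.5553, -0.3486]), array([ 0.5572, -0.3589]), array([ 0.5096, -0.3702]), array([ 0.5075, -0.359 ])] [ 0.5334 -0.3589  0.12  ]
[ 73 241  12  79 378] [array([ 0.4484, -0.2203]), array([ 0.5026, -0.2267]), array([ 0.503, -0.233]), array([ 0.4488, -0.2272])] [ 0.4769 -0.227   0.12  ]
```

step_arm([
  {"grip": 0.36, "xyz": [0.25, 0.38, 0], "spin": 0.005},
  {"grip": 0.36, "xyz": [0, 0, -2.8], "spin": 0},
  {"grip": 0.36, "xyz": [0, 0, -2.7], "spin": 0},
  {"grip": 0.36, "xyz": [0, 0, 0], "spin": 0},
  {"grip": 0, "xyz": [0, 0, 0], "spin": 0},
  {"grip": 0, "xyz": [0, 0, 0], "spin": 0},
  {"grip": 0, "xyz": [0, 0, 0], "spin": 0},
  {"grip": 0, "xyz": [0, 0, 0], "spin": 0},
], grip_force=60)

```text
time_s: 4.47
tool_pos: [0.5168, -0.3264, 0.0881]
tool_rot: [3.14, -0.003, 0.066]
ft_force: [0.3, 0.0, 5.6]
finger_gap: 0.0068
grip_force: 60.2
```

step_arm([
  {"grip": 0, "xyz": [0, 0, 2], "spin": 0},
  {"grip": 0, "xyz": [0, 0, 4], "spin": 0},
  {"grip": 0, "xyz": [0, 0, 5], "spin": 0},
  {"grip": 0, "xyz": [0, 0, 4], "spin": 0},
  {"grip": 0, "xyz": [0, 0, 1], "spin": 0},
  {"grip": 0, "xyz": [-1, 4, 0], "spin": 0},
  {"grip": 0, "xyz": [-1.2, 5.5, 0], "spin": 0},
  {"grip": 0, "xyz": [-1.2, 5.5, 0], "spin": 0},
  {"grip": 0, "xyz": [-1.2, 5.5, 0], "spin": -0.025},
  {"grip": 0, "xyz": [-1.2, 5.1, 0], "spin": -0.025},
  {"grip": 0, "xyz": [-0.4, 2, 0], "spin": 0},
  {"grip": 0, "xyz": [0, 0, 0], "spin": 0},
])

```text
time_s: 5.98
tool_pos: [0.4513, -0.048, 0.2443]
tool_rot: [-3.141, 0.004, 0.019]
ft_force: [0.7, -0.6, -3.6]
finger_gap: 0.0068
grip_force: 60.0
```

Run:
```python
from h import *
s=get_state();print(s['tool_pos'],s['finger_gap'])
c=get_calibration('wrist');a=shot('wrist','w3');sv(c,'w3.json')
cv2.imwrite('pics/w3b.png',cv2.resize(a[:,:,::-1],(800,600),interpolation=2))
for z in (0.04,): print(proj('wrist',(.455,-.0506,.04),c)*1.5625)
```

```text
[ 0.45132603 -0.04795706  0.24429674] 0.0068101215023477725
[404.44563313 246.24524322]
```

View pics/w3b.png

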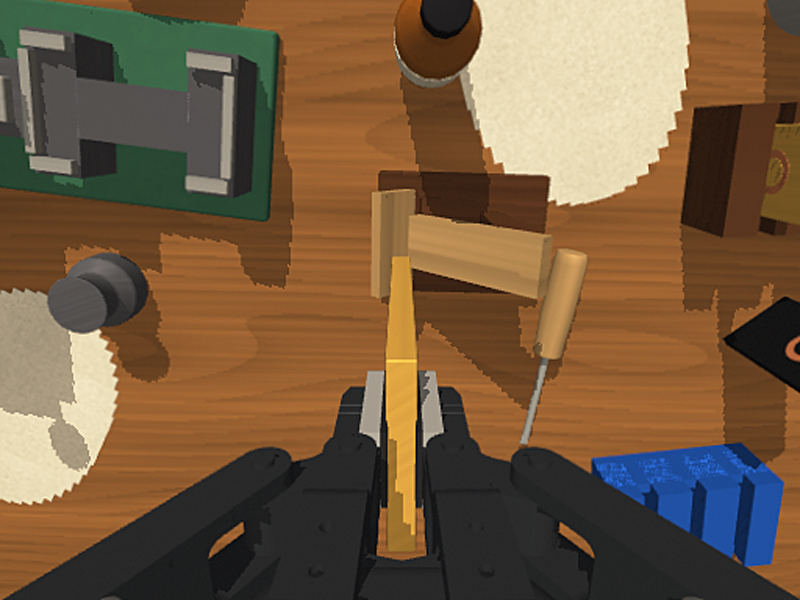

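Run:
```python
from h import *
pr('w3.json',{'slab foot top':(410,213,.04),'slab foot bot':(409,268,.04),'slab top a':(552,234,.107),'slab top b':(538,299,.107),'ledge r':(414,190,.04),
'baseA':(380,170,0),'baseB':(550,176,0),'ledge tip a':(388,190,.061),'ledge tip b':(387,297,.061),'plate bottom near':(401,257,.166),
'bed -yend top a':(232,55,.062),'bed -y b':(229,194,.062),'st a':(187,52,.062),'st b':(187,190,.062),'foot pl a':(281,33,.012),'foot pl b':(269,220,.012),'+y st a':(22,30,.062),'+y b':(32,172,.062),'bedm a':(130,82,.055),'bedm b':(130,142,.055),'graver top':(570,250,.02)})
c=json.load(open('w3.json'))
```

```text
slab foot top [ 0.4782 -0.0539  0.04  ]
slab foot bot [ 0.4394 -0.0541  0.04  ]
slab top a [ 0.4783 -0.1323  0.107 ]
slab top b [ 0.4399 -0.1283  0.107 ]
ledge r [ 0.4938 -0.0562  0.04  ]
baseA [ 0.5036 -0.0317  0.    ]
baseB [ 0.5018 -0.1586  0.    ]
ledge tip a [ 0.4957 -0.0392  0.061 ]
ledge tip b [ 0.4244 -0.0393  0.061 ]
plate bottom near [ 0.4777 -0.0478  0.166 ]
bed -yend top a [0.5724 0.0532 0.062 ]
bed -y b [0.4916 0.0616 0.062 ]
st a [0.5738 0.0796 0.062 ]
st b [0.4937 0.0882 0.062 ]
foot pl a [0.5928 0.0347 0.012 ]
foot pl b [0.4669 0.0501 0.012 ]
+y st a [0.5849 0.1758 0.062 ]
+y b [0.5036 0.1859 0.062 ]
bedm a [0.5575 0.1192 0.055 ]
bedm b [0.5223 0.1241 0.055 ]
graver top [ 0.4502 -0.1735  0.02  ]
```

step_arm([
  {"grip": 0, "xyz": [1, -1, -3], "spin": -0.005},
  {"grip": 0, "xyz": [0, 0, -4], "spin": 0},
  {"grip": 0, "xyz": [0, 0, -3], "spin": 0},
  {"grip": 0, "xyz": [0, 0, -1.5], "spin": 0},
  {"grip": 0, "xyz": [0, 0, 0], "spin": 0},
  {"grip": 0, "xyz": [0, 0, 0], "spin": 0},
])

```text
time_s: 6.78
tool_pos: [0.4646, -0.0602, 0.1323]
tool_rot: [3.141, -0.002, 0.011]
ft_force: [1.3, -0.0, -3.5]
finger_gap: 0.0076
grip_force: 60.0
```

step_arm([
  {"grip": 0, "xyz": [-0.2, 0.1, -0.3], "spin": 0},
  {"grip": 0, "xyz": [0, 0, -0.2], "spin": 0},
  {"grip": 0, "xyz": [0, 0, -0.2], "spin": 0},
  {"grip": 0, "xyz": [0, 0, 0], "spin": 0},
])

```text
time_s: 7.28
tool_pos: [0.4622, -0.0579, 0.1256]
tool_rot: [-3.14, -0.001, 0.01]
ft_force: [-0.6, 3.1, 4.3]
finger_gap: 0.0072
grip_force: 61.5
```

step_arm([
  {"grip": 0.2, "xyz": [0, 0, 0], "spin": 0},
  {"grip": 0.2, "xyz": [0, 0, 0], "spin": 0},
  {"grip": 0.2, "xyz": [0, -0.6, 0], "spin": 0},
  {"grip": 0.3, "xyz": [0, -0.6, 0], "spin": 0},
  {"grip": 0.3, "xyz": [0, -0.6, 0], "spin": 0},
  {"grip": 0.4, "xyz": [0, -0.6, 0.2], "spin": 0},
  {"grip": 0.5, "xyz": [0, -0.6, 0.2], "spin": 0},
  {"grip": 0.7, "xyz": [0, -0.6, 0.2], "spin": 0},
  {"grip": 1, "xyz": [0, 0, 0.5], "spin": 0},
  {"grip": 1, "xyz": [0, 0, 1], "spin": 0},
  {"grip": 1, "xyz": [0, 0, 2], "spin": 0},
  {"grip": 1, "xyz": [0, 0, 3], "spin": 0},
])

```text
time_s: 8.78
tool_pos: [0.4607, -0.0941, 0.1957]
tool_rot: [-3.141, 0.002, 0.011]
ft_force: [0.5, -0.1, -0.4]
finger_gap: 0.0857
grip_force: 0.0
```

Run:
```python
from h import *
s=get_state();print(s['tool_pos'],s['joints'],s['ft_force'])
a=shot('side','d1');b=shot('scene','s1');c=get_calibration('wrist');w=shot('wrist','w4');sv(c,'w4.json')
cv2.imwrite('pics/m1.png',cv2.cvtColor(np.vstack([np.hstack([cv2.resize(a[160:250,200:320],(400,300)),cv2.resize(b[150:270,170:330],(400,300))]),cv2.resize(w[50:241,100:455],(800,300) )[:, :800]]),cv2.COLOR_RGB2BGR))
```

```text
[ 0.46073124 -0.09408359  0.19572111] [-2.94194859e-01  4.80368038e-02  2.01868511e+00  2.02565474e-04
  1.07667788e+00  1.26532158e+00] [ 0.51720325 -0.13551222 -0.38199764]
```

View pics/m1.png

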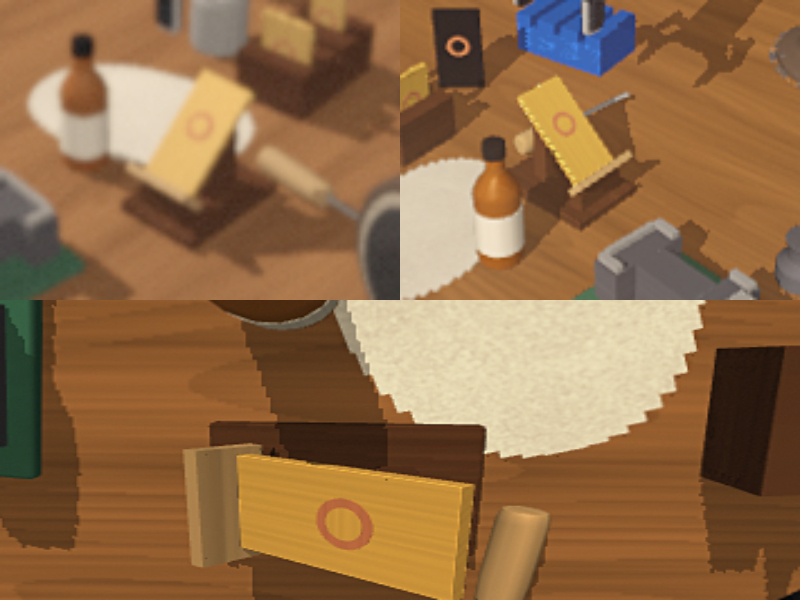

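Plate leans on the rest with its foot in the trough; the ring mark at its centre is near (253,192) in the wrist picture.

Run:
```python
from h import *
c=json.load(open('w4.json'))
f=lambda x,y:(100+x*355/800,50+(y-300)*191/300)
print('ring',onz('w',f(345,523),.0828,c))
# plate outer face corners: foot z~.04+8*sin48=.046 ; top z .04+.0736+.006=.1196
for n,p,z in [('foot far',(238,455),.046),('foot near',(240,548),.046),('top far',(462,487),.1196),('top near',(455,598),.1196)]:print(n,onz('w',f(*p),z,c).round(4))
```

```text
ring [ 0.45925571 -0.09297176  0.0828    ]
foot far [ 0.489  -0.0486  0.046 ]
foot near [ 0.4307 -0.0474  0.046 ]
top far [ 0.4884 -0.1298  0.1196]
top near [ 0.4334 -0.1305  0.1196]
```

step_arm([
  {"grip": 1, "xyz": [0, 0, 0], "spin": 0.173},
  {"grip": 1, "xyz": [0, 0, 0], "spin": 0.173},
  {"grip": 1, "xyz": [0, 0, 0], "spin": 0.173},
  {"grip": 1, "xyz": [0, 0, 0], "spin": 0.173},
  {"grip": 1, "xyz": [0, 0, 0], "spin": 0.173},
  {"grip": 1, "xyz": [0, 0, 0], "spin": 0.173},
  {"grip": 1, "xyz": [0, 0, 0], "spin": 0.173},
  {"grip": 1, "xyz": [0, 0, 0], "spin": 0.173},
  {"grip": 1, "xyz": [0, 0.1, -1], "spin": 0.173},
  {"grip": 1, "xyz": [0, 0, -3], "spin": 0},
  {"grip": 1, "xyz": [0, 0, 0], "spin": 0},
])

```text
time_s: 10.3
tool_pos: [0.4583, -0.0925, 0.1522]
tool_rot: [-3.134, -0.002, 1.568]
ft_force: [0.4, -0.3, -0.5]
finger_gap: 0.0855
grip_force: 0.0
```

step_arm([
  {"grip": 1, "xyz": [0.15, 0, -3], "spin": 0},
  {"grip": 1, "xyz": [0, 0, -3.5], "spin": 0},
  {"grip": 1, "xyz": [0, 0, -2.6], "spin": 0},
  {"grip": 1, "xyz": [0, 0, 0], "spin": 0},
  {"grip": 0.6, "xyz": [0, 0, 0], "spin": 0},
  {"grip": 0.5, "xyz": [0, 0, 0], "spin": 0},
  {"grip": 0.5, "xyz": [0, 0, 0], "spin": 0},
  {"grip": 0.5, "xyz": [0, 0, 0], "spin": 0},
], grip_force=50)

```text
time_s: 11.3
tool_pos: [0.4629, -0.0937, 0.0659]
tool_rot: [-3.141, 0.0, 1.568]
ft_force: [-3.7, -1.0, 6.1]
finger_gap: 0.0571
grip_force: 53.3
```

step_arm([
  {"grip": 0.5, "xyz": [0, 0, 2], "spin": 0},
  {"grip": 0.5, "xyz": [0, 0, 4], "spin": 0},
  {"grip": 0.5, "xyz": [0, 0, 4], "spin": 0},
  {"grip": 0.5, "xyz": [0, 0, 3.5], "spin": 0},
  {"grip": 0.5, "xyz": [1, 3, 0], "spin": 0},
  {"grip": 0.5, "xyz": [1.5, 4, 0], "spin": 0},
  {"grip": 0.5, "xyz": [1.5, 4, 0], "spin": -0.05},
  {"grip": 0.5, "xyz": [1.5, 4, 0], "spin": -0.05},
  {"grip": 0.5, "xyz": [1.5, 3, 0], "spin": 0},
  {"grip": 0.5, "xyz": [0, 0, 0], "spin": 0},
  {"grip": 0.5, "xyz": [0, 0, 0], "spin": 0},
])

```text
time_s: 12.68
tool_pos: [0.5324, 0.0862, 0.1991]
tool_rot: [-3.141, 0.001, 1.468]
ft_force: [-0.1, -0.5, -3.3]
finger_gap: 0.057
grip_force: 55.4
```

Run:
```python
from h import *
s=get_state();print(s['tool_pos'],s['tool_rot'],s['finger_gap'])
c=get_calibration('wrist');a=shot('wrist','w5');sv(c,'w5.json')
cv2.imwrite('pics/w5b.png',cv2.resize(a[:,:,::-1],(800,600),interpolation=2))
```

```text
[0.53235316 0.08624013 0.19913163] [-3.14093122e+00  5.41838872e-04  1.46835894e+00] 0.05703705874884996
```

View pics/w5b.png

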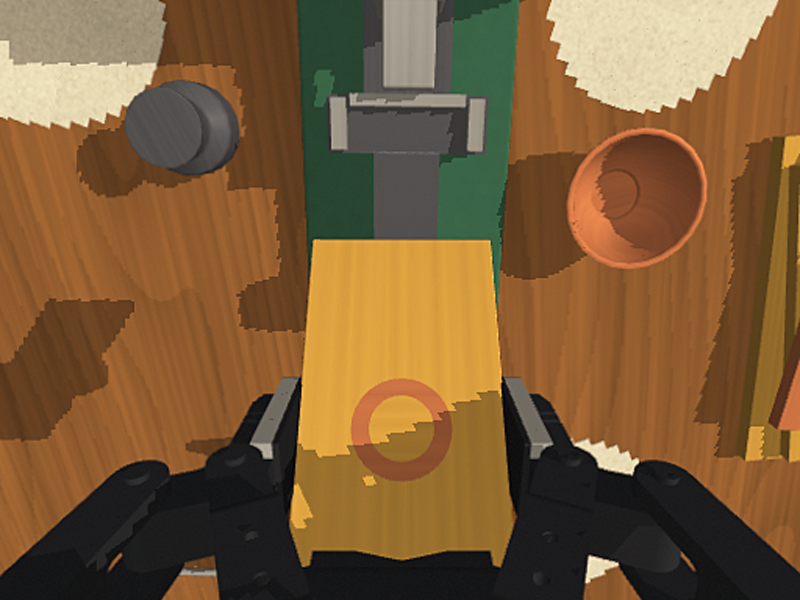

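Run:
```python
from h import *
k=1/1.5625;c=json.load(open('w5.json'))
def P(u,v,z):
    q=onz('w',(u*k,v*k),z,c)
    return q
y=-.104;ax=np.array([np.cos(y),np.sin(y),0]);ay=np.array([-np.sin(y),np.cos(y),0])
C=np.array([.538,.119,0])
s=np.array([.5324,.0862,.199])
print('tcp press',(s-C)@ax,(s-C)@ay)
for n,u,v,z in [('L strip in bot',348,152,.062),('R strip in bot',468,152,.062),('L in top',350,107,.062),('R in top',466,107,.062),('bedm L',374,200,.055),('bedm R',439,200,.055),('bed edge step',402,153,.055),('dog front L',384,88,.07),('dog R',434,88,.07)]:
    q=P(u,v,z);print(n,q.round(4),round((q-C)@ax,4),round((q-C)@ay,4))
gz=.199+.019
for n,u,v,z in [('low L',313,240,gz-.0338),('low R',491,240,gz-.0338),('ring',402,430,gz+.003)]:
    q=P(u,v,z);print(n,q.round(4),((q-s)@ax).round(4),((q-s)@ay).round(4))
```

```text
tcp press -0.002164688418731984 -0.03320412811759718
L strip in bot [0.5118 0.1581 0.062 ] -0.0301 0.0361
R strip in bot [0.5753 0.1515 0.062 ] 0.0337 0.0362
L in top [0.5158 0.1803 0.062 ] -0.0284 0.0587
R in top [0.5757 0.1742 0.062 ] 0.0318 0.0588
bedm L [0.5221 0.1307 0.055 ] -0.017 0.01
bedm R [0.5584 0.1269 0.055 ] 0.0194 0.01
bed edge step [0.5403 0.1544 0.055 ] -0.0014 0.0354
dog front L [0.5346 0.187  0.07  ] -0.0105 0.0673
dog R [0.5594 0.1844 0.07  ] 0.0145 0.0673
low L [0.5099 0.1354 0.1842] -0.0275 0.0465
low R [0.5659 0.1296 0.1842] 0.0288 0.0466
ring [0.5332 0.0872 0.221 ] 0.0007 0.0011
```

step_arm([
  {"grip": 0.5, "xyz": [0.7, 4.2, -1], "spin": 0},
  {"grip": 0.5, "xyz": [0, 0, -4], "spin": 0},
  {"grip": 0.5, "xyz": [0, 0, -4], "spin": 0},
  {"grip": 0.5, "xyz": [0, 0, -2], "spin": 0},
  {"grip": 0.5, "xyz": [0, 0, 0], "spin": 0},
  {"grip": 0.5, "xyz": [0, 0, 0], "spin": 0},
])

```text
time_s: 13.48
tool_pos: [0.5409, 0.1279, 0.0904]
tool_rot: [3.14, -0.0, 1.467]
ft_force: [0.2, 0.0, -3.0]
finger_gap: 0.0567
grip_force: 55.5
```

Now touch down and start rotating with a lighter grip.

step_arm([
  {"grip": 0.5, "xyz": [-0.1, 0, -0.7], "spin": 0},
  {"grip": 0.5, "xyz": [0, 0, -0.5], "spin": 0},
  {"grip": 0.5, "xyz": [0, 0, -0.2], "spin": 0},
  {"grip": 0.5, "xyz": [0, 0, -0.2], "spin": 0},
  {"grip": 0.5, "xyz": [0, 0, 0], "spin": 0},
], grip_force=25)

```text
time_s: 14.1
tool_pos: [0.5406, 0.1264, 0.0771]
tool_rot: [3.139, 0.003, 1.47]
ft_force: [-4.9, -9.3, 15.5]
finger_gap: 0.057
grip_force: 56.5
```

step_arm([
  {"grip": 0.5, "xyz": [0, -0.3, -0.3], "spin": 0},
  {"grip": 0.5, "xyz": [-0.05, -0.25, -0.3], "spin": 0},
  {"grip": 0.5, "xyz": [0, -0.2, -0.3], "spin": 0},
  {"grip": 0.5, "xyz": [0, 0, 0], "spin": 0},
], grip_force=25)

```text
time_s: 14.6
tool_pos: [0.5401, 0.1194, 0.067]
tool_rot: [3.139, 0.002, 1.469]
ft_force: [-2.3, -5.9, 9.6]
finger_gap: 0.0565
grip_force: 54.6
```

Run:
```python
from h import *
s=get_state();print(s['tool_pos'],s['ft_force'],s['torque'])
c=get_calibration('wrist');a=shot('wrist','w6');sv(c,'w6.json')
cv2.imwrite('pics/w6b.png',cv2.resize(a[:,:,::-1],(800,600),interpolation=2))
```

```text
[0.54006403 0.11942041 0.06700601] [-2.25124161 -5.88296076  9.62317436] [-0.53443377  0.48496862  0.08049052]
```

View pics/w6b.png

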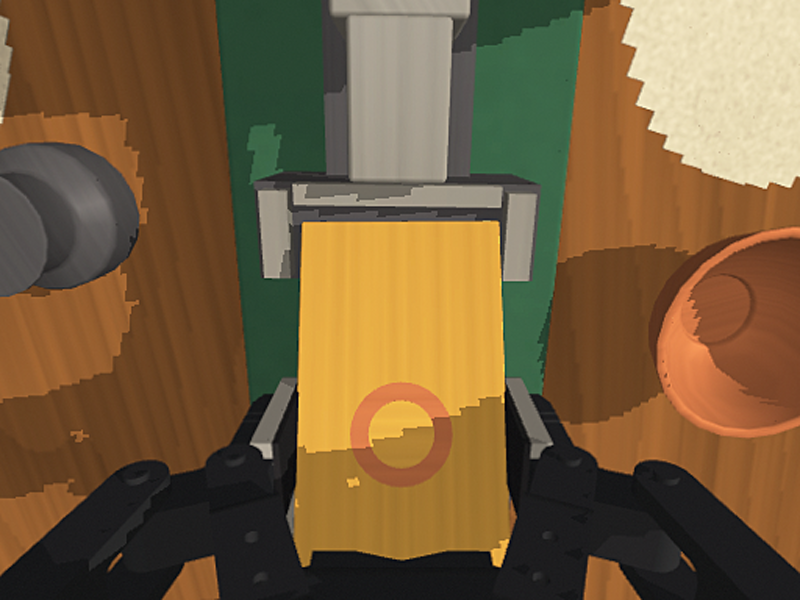

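The plate's lower end lies between the side strips (302 to 500 px), a few mm short of the +y stop, and the plate is turning down as planned.

step_arm([
  {"grip": 0.5, "xyz": [0, -0.1, -0.4], "spin": 0},
  {"grip": 0.5, "xyz": [0, -0.05, -0.4], "spin": 0},
  {"grip": 0.5, "xyz": [0, -0.05, -0.4], "spin": 0},
  {"grip": 0.5, "xyz": [0, 0, -0.4], "spin": 0},
  {"grip": 0.5, "xyz": [0, 0, -0.3], "spin": 0},
  {"grip": 0.5, "xyz": [0, 0, 0], "spin": 0},
])

```text
time_s: 15.4
tool_pos: [0.5409, 0.118, 0.0475]
tool_rot: [3.137, 0.0, 1.468]
ft_force: [-0.9, -5.1, 5.4]
finger_gap: 0.0571
grip_force: 52.9
```

step_arm([
  {"grip": 0.5, "xyz": [-0.05, 0, -0.3], "spin": 0},
  {"grip": 0.5, "xyz": [0, 0, -0.3], "spin": 0},
  {"grip": 0.5, "xyz": [0, 0, -0.2], "spin": 0},
  {"grip": 0.5, "xyz": [0, 0, 0], "spin": 0},
])

```text
time_s: 15.9
tool_pos: [0.5406, 0.1182, 0.0395]
tool_rot: [3.137, 0.0, 1.468]
ft_force: [-0.7, -5.4, 6.6]
finger_gap: 0.0568
grip_force: 53.2
```

Run:
```python
from h import *
s=get_state();print(s['tool_pos'],s['ft_force'])
c=get_calibration('wrist');a=shot('wrist','w7');sv(c,'w7.json');b=shot('side','d2');g=shot('scene','s2')
cv2.imwrite('pics/m2.png',cv2.cvtColor(np.vstack([np.hstack([cv2.resize(b[190:300,100:240],(400,300)),cv2.resize(g[210:330,240:400],(400,300))]),cv2.resize(a[50:275,0:512],(800,300) )]),cv2.COLOR_RGB2BGR))
```

```text
[0.5405544  0.11824806 0.03946312] [-0.69883518 -5.38738121  6.58592047]
```

View pics/m2.png

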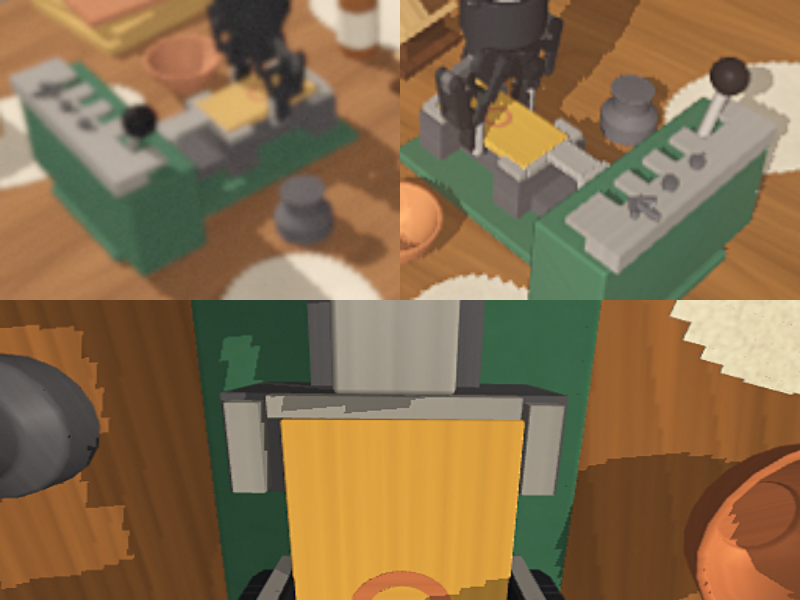

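The plate is almost flat, its +y end against the end stop and its right edge close to the +x strip. I'll ease it back 2 mm both ways and let go.

step_arm([
  {"grip": 0.5, "xyz": [-0.2, -0.2, 0], "spin": 0},
  {"grip": 0.5, "xyz": [0, -0.05, 0], "spin": 0},
  {"grip": 0.8, "xyz": [0, 0, 0], "spin": 0},
  {"grip": 1, "xyz": [0, 0, 0], "spin": 0},
  {"grip": 1, "xyz": [0, 0, 0], "spin": 0},
  {"grip": 1, "xyz": [0, 0, 2], "spin": 0},
  {"grip": 1, "xyz": [0, 0, 4], "spin": 0},
  {"grip": 0, "xyz": [0, 0, 4], "spin": 0},
  {"grip": 0, "xyz": [0, -3, 4], "spin": 0},
  {"grip": 0, "xyz": [0, -3, 4], "spin": 0},
  {"grip": 0, "xyz": [0, 0, 0], "spin": 0},
])

```text
time_s: 17.42
tool_pos: [0.5385, 0.0549, 0.2211]
tool_rot: [3.134, -0.0, 1.466]
ft_force: [-0.1, 0.1, -0.0]
finger_gap: 0.0122
grip_force: 0.0
```

Run:
```python
from h import *
s=get_state();print(s['tool_pos'],s['ft_force'])
c=get_calibration('wrist');a=shot('wrist','w8');sv(c,'w8.json')
h=cv2.cvtColor(a,cv2.COLOR_RGB2HSV);m=((h[...,0]>15)&(h[...,0]<28)&(h[...,1]>140)&(h[...,2]>120)).astype(np.uint8)
n,l,st,ce=cv2.connectedComponentsWithStats(m)
y=-.104;ax=np.array([np.cos(y),np.sin(y),0]);ay=np.array([-np.sin(y),np.cos(y),0]);C=np.array([.5395,.1188,0])
for i in range(1,n):
    if st[i,4]>2000:
        b=cv2.boxPoints(cv2.minAreaRect(np.argwhere(l==i)[:,::-1].astype(np.float32)))
        print(st[i],b.round().tolist());print([[round(float((onz('w',p,.063,c)-C)@e)*1000,1) for e in (ax,ay)] for p in b])
q=[proj('w',(C+x*ax+yy*ay)+[0,0,.063],c)for x in(-.04,.04)for yy in(-.07,.07)]
print(np.round(q))
cv2.imwrite('pics/w8b.png',cv2.resize(a[:,:,::-1],(800,600),interpolation=2))
```

```text
[0.53853959 0.05490024 0.22107978] [-0.06845841  0.10922115 -0.02183994]
[ 215   32   68  128 7467] [[215.0, 32.0], [282.0, 32.0], [282.0, 159.0], [215.0, 159.0]]
[[-27.7, 58.6], [29.0, 58.5], [31.4, -51.2], [-32.0, -51.0]]
[ 461   52   51  211 4283] [[461.0, 262.0], [482.0, 49.0], [515.0, 52.0], [495.0, 265.0]]
[[225.0, -163.2], [203.3, 46.2], [234.2, 43.9], [263.1, -167.7]]
[[207. 178.]
 [200.  17.]
 [290. 178.]
 [295.  17.]]
```

View pics/w8b.png

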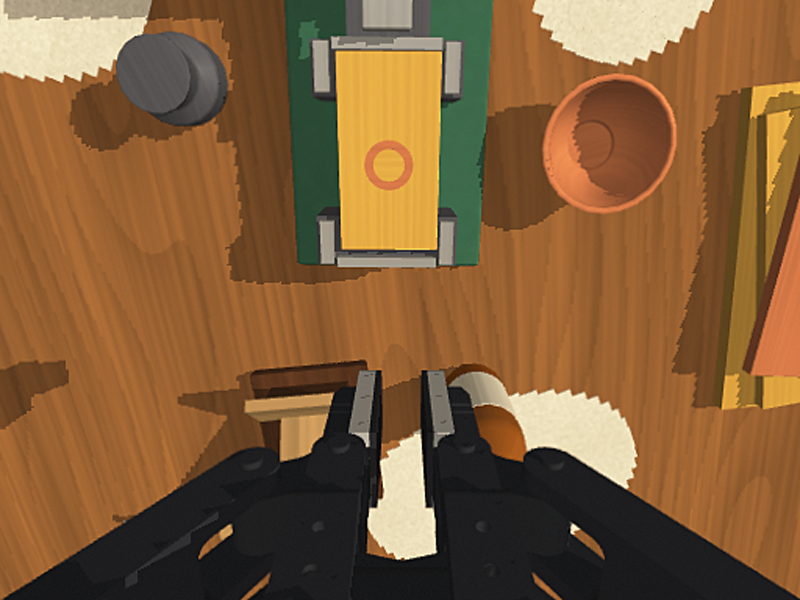

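The plate is in the pocket: ends at v=51 and 250, inside both end stops, with edges between the strips. This was my tenth and last picture. I'll probe the plate from above to check its height.

step_arm([
  {"grip": 0, "xyz": [0.2, 4.7, -3], "spin": 0},
  {"grip": 0, "xyz": [0.2, 4.7, -5], "spin": 0},
  {"grip": 0, "xyz": [0, 0, -4], "spin": 0},
  {"grip": 0, "xyz": [0, 0, -2.5], "spin": 0},
  {"grip": 0, "xyz": [0, 0, -0.5], "spin": 0},
  {"grip": 0, "xyz": [0, 0, -0.4], "spin": 0},
  {"grip": 0, "xyz": [0, 0, -0.3], "spin": 0},
  {"grip": 0, "xyz": [0, 0, 0], "spin": 0},
])

```text
time_s: 18.48
tool_pos: [0.5404, 0.1462, 0.0655]
tool_rot: [3.14, -0.0, 1.468]
ft_force: [0.4, 0.2, 0.4]
finger_gap: -0.0001
grip_force: 0.0
```

step_arm([
  {"grip": 0, "xyz": [0, 0, -0.15], "spin": 0},
  {"grip": 0, "xyz": [0, 0, -0.15], "spin": 0},
  {"grip": 0, "xyz": [0, 0, -0.15], "spin": 0},
  {"grip": 0, "xyz": [0, 0, 0], "spin": 0},
])

```text
time_s: 18.98
tool_pos: [0.5404, 0.1462, 0.063]
tool_rot: [3.141, 0.0, 1.468]
ft_force: [-5.1, -1.5, 14.1]
finger_gap: -0.0004
grip_force: 7.1
```

step_arm([
  {"grip": 0, "xyz": [0, 0, 3], "spin": 0},
  {"grip": 0.5, "xyz": [0, 0, 5], "spin": 0},
  {"grip": 1, "xyz": [0, 0, 5], "spin": 0},
  {"grip": 1, "xyz": [-1, 1, 5], "spin": 0},
  {"grip": 1, "xyz": [-1.5, 4, 5], "spin": 0},
  {"grip": 1, "xyz": [-1.5, 4, 0.7], "spin": 0},
  {"grip": 1, "xyz": [-1.5, 4, 0], "spin": 0},
  {"grip": 1, "xyz": [-0.7, 1.5, 0], "spin": 0},
  {"grip": 1, "xyz": [0, 0, 0], "spin": 0},
])

```text
time_s: 20.1
tool_pos: [0.478, 0.2895, 0.2945]
tool_rot: [-3.141, 0.001, 1.47]
ft_force: [-0.2, 0.3, 0.4]
finger_gap: 0.0854
grip_force: 0.0
```

Run:
```python
from h import *
s=get_state();print(s['tool_pos'],s['ft_force'])
y=-.104;ax=np.array([np.cos(y),np.sin(y),0]);ay=np.array([-np.sin(y),np.cos(y),0]);C=np.array([.5395,.1188,0])
c=get_calibration('wrist');a=shot('wrist','w9');sv(c,'w9.json')
print('expect',proj('w',C-.08*ax+.17*ay+[0,0,.17],c),proj('w',C+.054*ax+.192*ay+[0,0,.135],c))
for n in ('lever_knob','pointer'):
  for d in find_in(n,'wrist')[:4]:
    b=d['bbox'];uv=((b[0]+b[2])/2,(b[1]+b[3])/2);z=.17 if n=='lever_knob' else .136
    q=onz('w',uv,z,c);print(n,np.round(b),round(d['p'],2),q.round(4),((q-C)@ax).round(4),((q-C)@ay).round(4))
g=a.max(2);i,j=np.round(proj('w',C-.08*ax+.17*ay+[0,0,.17],c)).astype(int)
m=((g<60)).astype(np.uint8);n_,l,st,ce=cv2.connectedComponentsWithStats(m)
for k in range(1,n_):
    if 150<st[k,4]<20000:print(st[k],ce[k].round(1))
```

```text
[0.47801266 0.2895147  0.29454171] [-0.19040807  0.31634611  0.40892886]
expect [254.7736458  174.14534709] [397.75682874 142.27974975]
lever_knob [237. 151. 291. 190.] 0.96 [0.4857 0.2983 0.17  ] -0.0722 0.1729
pointer [386. 120. 415. 157.] 0.65 [0.6149 0.3078 0.136 ] 0.0554 0.1959
[ 236  152   39   39 1123] [255.1 171.2]
[264 190  46 108 728] [287.9 223.5]
[197 207  29  27 224] [208.7 219.2]
[331 218  19  12 171] [338.7 224.1]
[278 277  15  35 335] [284.9 289.4]
[238 337  54   8 189] [264.3 340.1]
```

step_arm([
  {"grip": 1, "xyz": [0, 0.85, -3], "spin": 0},
  {"grip": 1, "xyz": [0, 0, -5], "spin": 0},
  {"grip": 1, "xyz": [0, 0, -4], "spin": 0},
  {"grip": 1, "xyz": [0, 0, -2.3], "spin": 0},
  {"grip": 1, "xyz": [0, 0, 0], "spin": 0},
  {"grip": 0.6, "xyz": [0, 0, 0], "spin": 0},
  {"grip": 0.3, "xyz": [0, 0, 0], "spin": 0},
  {"grip": 0.2, "xyz": [0, 0, 0], "spin": 0},
  {"grip": 0.2, "xyz": [0, 0, 0], "spin": 0},
  {"grip": 0.2, "xyz": [0, 0, 0], "spin": 0},
], grip_force=30)

```text
time_s: 21.5
tool_pos: [0.4788, 0.2983, 0.1531]
tool_rot: [3.141, -0.001, 1.468]
ft_force: [-2.5, 0.3, 5.7]
finger_gap: 0.03
grip_force: 29.4
```

step_arm([
  {"grip": 0.2, "xyz": [-0.08, -0.8, 0], "spin": 0},
  {"grip": 0.2, "xyz": [-0.05, -0.8, -0.05], "spin": 0},
  {"grip": 0.2, "xyz": [-0.05, -0.8, -0.1], "spin": 0},
  {"grip": 0.2, "xyz": [-0.03, -0.8, -0.1], "spin": 0},
  {"grip": 0.2, "xyz": [0, 0, 0], "spin": 0},
])

```text
time_s: 22.12
tool_pos: [0.4764, 0.2658, 0.1499]
tool_rot: [3.141, -0.001, 1.467]
ft_force: [-3.0, 2.2, 5.5]
finger_gap: 0.0303
grip_force: 29.8
```

step_arm([
  {"grip": 0.2, "xyz": [1.45, -0.15, 0.65], "spin": 0},
  {"grip": 0.2, "xyz": [1.45, -0.15, 0.56], "spin": 0},
  {"grip": 0.2, "xyz": [1.63, -0.17, 0.4], "spin": 0},
  {"grip": 0.2, "xyz": [1.63, -0.17, 0.27], "spin": 0},
  {"grip": 0.2, "xyz": [1.66, -0.17, 0.1], "spin": 0},
  {"grip": 0.2, "xyz": [1.66, -0.17, -0.1], "spin": 0},
  {"grip": 0.2, "xyz": [1.63, -0.17, -0.27], "spin": 0},
  {"grip": 0.2, "xyz": [1.63, -0.17, -0.4], "spin": 0},
  {"grip": 0.2, "xyz": [1.2, -0.12, -0.45], "spin": 0},
  {"grip": 0.2, "xyz": [1.2, -0.12, -0.5], "spin": 0},
  {"grip": 0.2, "xyz": [0, 0, 0], "spin": 0},
])

```text
time_s: 23.5
tool_pos: [0.6294, 0.2498, 0.1506]
tool_rot: [3.139, -0.0, 1.467]
ft_force: [0.6, 3.2, -3.3]
finger_gap: 0.0304
grip_force: 30.4
```

step_arm([
  {"grip": 0.2, "xyz": [0.05, 0.8, 0.05], "spin": 0},
  {"grip": 0.2, "xyz": [0.05, 0.8, 0.05], "spin": 0},
  {"grip": 0.2, "xyz": [0.08, 0.8, 0.1], "spin": 0},
  {"grip": 0.2, "xyz": [0.08, 0.8, 0], "spin": 0},
  {"grip": 0.2, "xyz": [0, 0, 0], "spin": 0},
])

```text
time_s: 24.12
tool_pos: [0.6306, 0.2811, 0.1544]
tool_rot: [3.141, 0.003, 1.469]
ft_force: [0.4, -4.9, 2.7]
finger_gap: 0.0301
grip_force: 30.5
```

step_arm([
  {"grip": 0.4, "xyz": [0, 0, 0], "spin": 0},
  {"grip": 0.8, "xyz": [0, 0, 0], "spin": 0},
  {"grip": 1, "xyz": [0, 0, 0], "spin": 0},
  {"grip": 1, "xyz": [0, 0, 2], "spin": 0},
  {"grip": 1, "xyz": [0, 0, 4], "spin": 0},
  {"grip": 1, "xyz": [0, 0, 5], "spin": 0},
  {"grip": 1, "xyz": [-1.5, -2, 3], "spin": 0},
  {"grip": 1, "xyz": [-1, -2, 0], "spin": 0},
  {"grip": 1, "xyz": [0, 0, 0], "spin": 0},
])

```text
time_s: 25.25
tool_pos: [0.6056, 0.2414, 0.2965]
tool_rot: [3.139, -0.001, 1.466]
ft_force: [0.3, 0.7, -0.4]
finger_gap: 0.0853
grip_force: 0.0
```

Run:
```python
from h import *
s=get_state();print(s['tool_pos'],s['ft_force'])
y=-.104;ax=np.array([np.cos(y),np.sin(y),0]);ay=np.array([-np.sin(y),np.cos(y),0]);C=np.array([.5395,.1188,0])
c=get_calibration('wrist');a=shot('wrist','w10')
print('expect',proj('w',C+.0749*ax+.172*ay+[0,0,.1726],c),'plate c',proj('w',C+[0,0,.063],c))
m=(a.max(2)<60).astype(np.uint8);n_,l,st,ce=cv2.connectedComponentsWithStats(m)
for k in range(1,n_):
    if 600<st[k,4]<3000:
        q=onz('w',ce[k],.1726,c);print(st[k],ce[k].round(1),((q-C)@ax).round(4),((q-C)@ay).round(4))
for n in ('lever_knob','pointer'):
  for d in find_in(n,'wrist')[:2]:
    b=d['bbox'];uv=((b[0]+b[2])/2,(b[1]+b[3])/2);q=onz('w',uv,.1726 if n[0]=='l' else .136,c);print(n,np.round(b),round(d['p'],2),((q-C)@ax).round(4),((q-C)@ay).round(4))
# dog lip edge / plate: side & wrist brass extents
h=cv2.cvtColor(a,cv2.COLOR_RGB2HSV);m=((h[...,0]>15)&(h[...,0]<28)&(h[...,1]>140)&(h[...,2]>120)).astype(np.uint8)
uv=[proj('w',C+yy*ay+[0,0,.063],c) for yy in np.arange(-.06,.07,.004)]
print([(int(1000*yy+.5),int(m[int(round(p[1])),int(round(p[0]))])) for yy,p in zip(np.arange(-.06,.07,.004),uv) if 0<=p[1]<384])
```

```text
[0.60560765 0.24143183 0.29645806] [ 0.25861632  0.74275291 -0.43516321]
expect [282.38363788 131.40262245] plate c [215.02342107 253.50702821]
[ 262  114   39   39 1209] [281.3 133. ] 0.0741 0.1707
[156 156  93  19 651] [210.8 164. ] 0.0152 0.1448
lever_knob [252. 112. 302. 154.] 0.87 0.0706 0.1707
pointer [245.  84. 273. 118.] 0.87 0.056 0.1942
[(-59, 0), (-55, 0), (-51, 0), (-47, 1), (-43, 1), (-39, 1), (-35, 1), (-31, 1), (-27, 1), (-23, 1), (-19, 1), (-15, 0), (-11, 0), (-7, 1), (-3, 1), (0, 1), (4, 1), (8, 0), (12, 1), (16, 1), (20, 1), (24, 1), (28, 0), (32, 0), (36, 0), (40, 0), (44, 0), (48, 0), (52, 0), (56, 0), (60, 0), (64, 0), (68, 0)]
```

The lever is seated in the marked notch (knob at x' 74 mm, y' 171 mm) and the lip covers about 27 mm of the plate.

```bash
python3 -c "
from cell import *
print(close_job())"
```

```text
the job is handed in; nothing more can be done
None
```

The job is handed in: the tallest plate went from rack to rest to press bed, where a probe and the camera showed it flat in its pocket, and the lever is sprung into the arrow-marked notch with the clamp dog's lip about 27 mm over the plate's end; I took care not to touch the other plates or bench items, but did not re-check them at the end.

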